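Set the filming mast at its index and hold it up at the second stop

TASK

Set up the camera mast for filming recipes: slide its carriage along the rail until the pointed mark below the mast lines up with the index clip, with the mast still fully down. Then squeeze in the release button on the mast head, pull the head straight up past the first stop to the second stop (fully extended), and finish while still holding it up there with the button squeezed in, so that I can tighten it. Leave the bowl, the spice jar and the timer where they are.

Things in the scene. Friction and masses are not known exactly. Their poses are not given: they have to be found in the camera images.
- rail: Aluminium slider rail lying fixed on the worktop, 50 mm wide, 460 mm long, 14 mm high, black end stops 22 mm high. Origin: centre of its underside. Its y axis runs along the rail (at yaw 0 to the robot's left), its x axis across it, away from the robot.
- carriage (a joint): Position of the black carriage along the rail, 0 to 0.25 m, growing along the rail's +y; at 0 the mast stands 65 mm to the -y side of the rail's centre. Always starts on the -y side of the clip. About 3 N of friction; stays where it is left, cannot leave the rail. Plate 42 mm across, 178 mm long, top 30 mm above the worktop.
- slider_grip (a point): Centre of the top of the carriage's finger grip: an upright black ribbed block 20 mm along the rail, 26 mm across it, standing 54 mm above the carriage plate (top 84 mm above the worktop). It stands 120 mm to the -y side of the mast.
- carriage_mark (a point): Tip of the small pointed steel mark on the near (-x) side face of the carriage, straight below the mast. Axes as the rail's.
- index_clip: Black index clip fixed on the near edge of the rail, 28 mm wide, 20 mm high, with a point on top and a small steel screw in front. Axes as the rail's. Origin on the rail's centre line, level with the worktop, at the clip's place along the rail: the carriage is in place when its mark's y in this frame is 0. It does not block the carriage.
- mast (a joint): Extension of the mast, 0 (fully down, as it starts) to 0.080 m (second stop, the hard end of its travel). First stop at 0.040 m. With the release button out, a catch pin holds the mast at 0, 0.040 or 0.080 (about 2 mm of play); with the button in it slides freely, past the first stop too, and sinks by its own weight (about 0.3 kg) if let go.
- mast_head: Black head block on top of the telescopic mast (29 mm tube), 36 mm across the rail, 40 mm along it, 42 mm high, with a 10 mm brass camera stud on top and the release button on its near (-x) face. Origin: centre of its underside, 132 mm above the worktop with the mast down. Axes as the rail's.
- head_centre (a point): Centre of the head block, 21 mm above its underside. Good height to grip.
- release (a joint): Travel of the button, 0 (out) to 0.006 m (fully in), along the rail's +x. Grey, ribbed, 22 mm wide, 26 mm high, at mid-height of the head's near (-x) face, 9 mm proud when out (45 mm over all), 3 mm when in (39 mm, the middle 1.5 mm to -x of the head's centre). Springs back; 8 N presses it fully; frees the mast from 0.0045 m. Pinching the head across the rail presses it.
- bowl: Loose small white bowl, 68 mm wide, 28 mm high, behind the rail. Bystander. Origin: centre of its underside.
- spice: Loose square spice jar with black lid, 46 mm wide, 97 mm high, beyond the rail's +y end. Bystander. Origin: centre of its underside.
- timer: Loose round kitchen timer, white with black dial, 64 mm wide, 58 mm high, in front of the rail. Bystander. Origin: centre of its underside.

How it is judged:
On the way, in this order (a step that is already met when the one before it is completed fails the run):
1. the carriage mark is in line with the index clip (within 6 mm), the mast still fully down (y of carriage_mark in the frame of index_clip between -0.006 and 0.006 m and value of joint mast below 0.006 m), for 0.3 s.
2. the mast is past its first stop, the fingers on the head and the button in (value of joint mast above 0.05 m and value of joint release above 0.004 m and contact force between the fingers and mast_head above 2 N), for 0.1 s.
At the end, for the whole second after the job is handed in: Fingers hold the mast head (over 2 N) at the second stop (extension over 76 of 80 mm), release button in by over 4 mm, so the catch carries nothing; carriage mark within 6 mm of the clip along the rail; bowl, spice jar and timer within 30 mm of where they stood (y of carriage_mark in the frame of index_clip between -0.006 and 0.006 m and value of joint mast above 0.076 m and value of joint release above 0.004 m and contact force between the fingers and mast_head above 2 N and distance of each of bowl, spice, timer from where it was at the start of the episode below 0.03 m); the arm keeps its last pose, push and grip.
It fails at once if bowl, spice jar or timer pushed more than 30 mm or tipped (distance of any of bowl, spice, timer from where it was at the start of the episode above 0.03 m or angle between any of bowl, spice, timer's own z axis and vertical above 0.5 rad).
It also fails if it takes over 48 s, if anything falls off the work surface, if the arm or the gripper's body presses on something with over 40 N, if the wrist force passes 120 N, or if a joint passes its speed limit or range.

ROBOT

A 7-joint arm with a two-finger parallel gripper is mounted at the origin on a cart in front of the work surface, level with it; the furniture and walls round the work are solid. World frame = base frame: x ahead of the robot, y to its left, z up, the work surface at z = 0. Lengths are in m, angles in rad, forces in N, time in s.
With the tool pointing down it reaches from about 0.4 to 0.875 m from the base axis. Payload 19.3 kg.
Tool frame: the origin (TCP) lies on the mounting face of the last link; the fingertips stand 173 mm ahead of it and the grasp point (between the pads) lies 155 mm ahead of it; z points along the fingers, y is the line along which they close (so a half turn about z gives the same grasp; the last joint's range is limited). The gripper opens to 85 mm and grips with 20 to 120 N. Pads are 22 mm wide; open, the fingers measure 114 mm over their backs; the gripper's body (76 mm by 85 mm) begins 54 mm behind the grasp point. The pads swing forward as they close: fully open they stand 13 mm farther back than shut.
Start: joints at [-1.347, 0.521, -0.036, 1.599, 0.021, 1.021, -0.113], TCP at [0.181, 0.598, 0.405] pointing down, gripper open.
Joint ranges: [-2.91, 2.91], [-0.3, 2.13], [-1.5, 1.42], [0.17, 2.43], [-1.26, 4.41], [0.16, 1.93], [-2.52, 2.52]. Speed limits (rad/s): [1.89, 1.89, 2.39, 2.39, 3.01, 3.01, 3.01].

INTERFACE

Orientations are given as [roll, pitch, yaw] about the fixed x, y, z axes, in that order (R = Rz(yaw) Ry(pitch) Rx(roll)).
In Python, from workcell import bot, vision gives the robot as it stands.
- The arm moves only by the shell command python3 -m creep 'ROWS' [FORCE]. ROWS is JSON, a list that holds one entry, the list of rows, each a list of 7 numbers: the opening, from -1 (shut) to 1 (fully open), then the shift along the tool's x, y, z in cm, then the turn, a rotation vector about the tool's x, y, z in rad. In form: [[[grip, tx, ty, tz, rx, ry, rz], ...]]. A call has 1 to 12 rows; each row shifts and turns the commanded pose from where the row before left it, along the tool's axes as they then stand; what a row does not reach is not made up. A row lasts 1/8 s, in which the tool goes at most 62.5 mm and 10.7 degrees, less where a joint would pass 70% of its speed; a pose out of reach is approached as far as the arm can. A call with a gripper value outside its range is refused whole. The fingers move at their own pace and stop on an object; FORCE is the grip in N (left out, the last holds). Time passes only in rows, so rows that do not move let the fingers close. It gives the time, the measured TCP pose, the force, the opening and the grip force at its end, in the units of the state.
- bot.observe(): the state, without advancing time (a new reading comes with each control period).
- vision.grab_frame(name): name is "side" or "top"; returns a dict with "image" (384x512x3 uint8, blue, green, red), "depth" (384x512 float32, m along the optical axis (not along the pixel's ray), 0 where there is no reading), "fovy" (degrees; the focal length in pixels is half the picture's height over the tangent of half this angle, whatever the lens; pixels are square), "cx", "cy" (the principal point, pixels), "cam_to_world" (4x4, takes a point from camera to world coordinates). Camera axes: x right, y down, z forward; pixel columns grow to the right and rows downward; lengths in m; the calibration is good to about 2 mm. A picture is of the moment at which its call begins.
- bot.job_done(): hands the job in; it is judged then, once.
The state is a dict: "clock": time; "qpos": joint angles; "qd": joint speeds; "joint_efforts": joint torques, N m; "position": TCP position; "tool_rot": TCP orientation; "force": force on the tool from outside, world axes, zero at the start; "moment": the same for the moment, N m; "grip_width": finger opening in m; "finger_force": force on a finger pad.
Only numpy, scipy, OpenCV 4.12 (cv2) and the standard library are available. Lean on these libraries where they do the work, as an engineer would, in place of code of your own. Each camera call takes 0.05 s, during which the arm holds its last target. There are 200 camera calls.

## Working session

There is one attempt and no reset: what is moved stays moved. The work goes in short steps, Python scripts to look and compute and a shell command to move; the robot and the scene stay as the last step left them, time stands still between calls to the robot, and variables do not carry over. Pictures are saved under pics/ and viewed, at most 10 in all, crops included, and the job is handed in when it is done.

```bash
ls; mkdir -p pics; python3 - <<'E'
from workcell import bot, vision
import cv2,numpy as np
s=bot.observe();print({k:np.round(s[k],3) for k in s})
for n in("side","top"):
    f=vision.grab_frame(n);np.savez(n+"0.npz",**f);cv2.imwrite(f"pics/{n}0.png",f["image"])
    print(n,f["fovy"],f["cx"],f["cy"],np.round(f["cam_to_world"],3).tolist(),(f["depth"]>0).mean())
E
```

```text
pics
{'clock': np.float64(0.0), 'qpos': array([-1.347,  0.522, -0.036,  1.6  ,  0.021,  1.021, -0.113]), 'qd': array([-0.002, -0.001,  0.002, -0.   , -0.   ,  0.002, -0.   ]), 'joint_efforts': array([-2.0000e-03, -9.2712e+01,  1.9800e+00, -3.6993e+01,  1.8000e-02,
        9.0000e-03,  0.0000e+00]), 'position': array([0.181, 0.598, 0.404]), 'tool_rot': array([-3.14 ,  0.   ,  2.848]), 'force': array([-0.285,  0.205, -0.157]), 'moment': array([-0.029,  0.071,  0.025]), 'finger_force': np.float64(0.0), 'grip_width': np.float64(0.085)}
side 49.75315022639436 256.3924473209013 194.2229939844071 [[0.894, -0.289, 0.341, 0.136], [-0.447, -0.559, 0.698, -0.562], [-0.011, -0.777, -0.63, 0.747], [0.0, 0.0, 0.0, 1.0]] 0.9957173665364584
top 57.18022851484578 255.23220446085918 194.95035474618152 [[0.021, -0.982, 0.186, 0.294], [-1.0, -0.02, 0.009, 0.156], [-0.005, -0.186, -0.983, 1.114], [0.0, 0.0, 0.0, 1.0]] 0.995941162109375
```

View pics/side0.png

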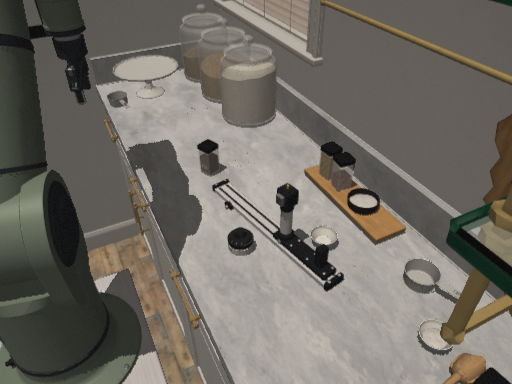

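View pics/top0.png

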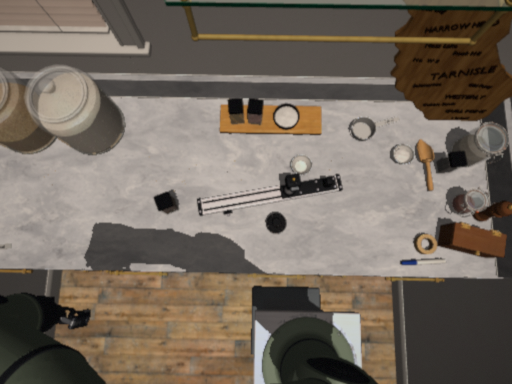

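Side view: the rail runs from (335,283) to (218,184), with the mast head at (288,193), the grip at (320,252) and the clip near (229,206). The top view shows the rail from (341,182) to (198,208), the clip at (227,211) and the timer at (276,222). I'll zoom in to get exact pixels.

```bash
cat > h.py <<'E'
import numpy as np,cv2
def ray(f,u,v,z):
    F=192/np.tan(np.radians(float(f["fovy"]))/2);T=f["cam_to_world"]
    d=T[:3,:3]@np.array([(u-f["cx"])/F,(v-f["cy"])/F,1]);o=T[:3,3]
    return o+d*(z-o[2])/d[2]
def pix(f,p):
    F=192/np.tan(np.radians(float(f["fovy"]))/2);T=f["cam_to_world"]
    c=T[:3,:3].T@(np.array(p)-T[:3,3]);return F*c[0]/c[2]+f["cx"],F*c[1]/c[2]+f["cy"]
E
python3 - <<'E'
import cv2,numpy as np
a=cv2.imread("pics/top0.png")[150:230,190:350];b=cv2.imread("pics/side0.png")[165:295,195:355]
a=cv2.resize(a,None,fx=5,fy=5,interpolation=2);cv2.imwrite("pics/tc.png",a)
b=cv2.resize(b,None,fx=4.5,fy=4.5,interpolation=2);cv2.imwrite("pics/sc.png",b)
E
```

```text
(no output)
```

View pics/tc.png

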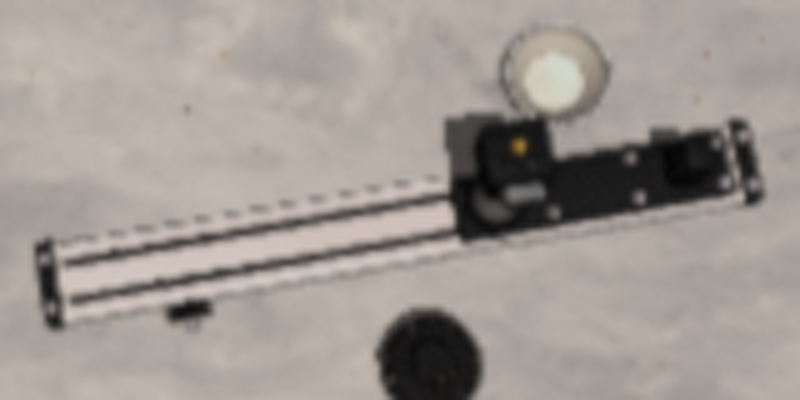

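View pics/sc.png

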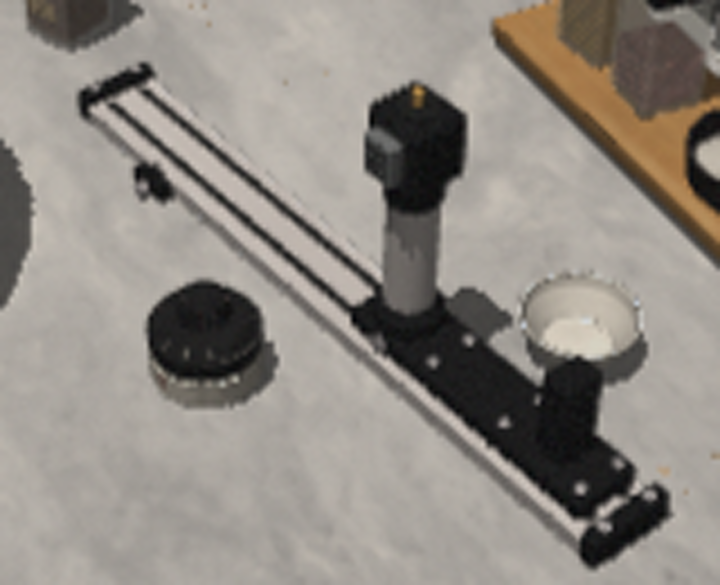

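```bash
python3 - <<'E'
from h import *
t=np.load("top0.npz");s=np.load("side0.npz")
T=lambda a,b,z:ray(t,190+a/5-.4,150+b/5-.4,z);S=lambda a,b,z:ray(s,195+a/4.5-.4,165+b/4.5-.4,z)
for n,p in dict(tL=T(48,283,.022),tR=T(745,162,.022),sL=S(117,88,.022),sR=S(627,517,.022),
 clipT=T(189,309,.02),clipS=S(155,178,.02),studT=T(519,145,.182),studS=S(418,92,.182),
 gripT=T(690,152,.084),gripS=S(573,368,.084),markS=S(378,343,.022),timerT=T(428,355,.058),bowlT=T(555,72,.028),bowlS=S(582,310,.028)).items(): print(n,p.round(4))
L=(T(48,283,.022)+S(117,88,.022))/2;R=(T(745,162,.022)+S(627,517,.022))/2
d=L-R;print(np.linalg.norm(d),np.arctan2(-d[0],d[1]),(L+R)/2)
c=(L+R)/2;e=d/np.linalg.norm(d);e[2]=0
for n,p in dict(clipT=T(189,309,.02),clipS=S(155,178,.02),studT=T(519,145,.182),studS=S(418,92,.182),gripT=T(690,152,.084),gripS=S(573,368,.084),markS=S(378,343,.022)).items(): print(n,'along',(p-c)@e,'across',(p-c)@[e[1],-e[0],0])
E
```

```text
tL [0.4614 0.3406 0.022 ]
tR [ 0.5481 -0.098   0.022 ]
sL [0.4582 0.3298 0.022 ]
sR [ 0.5475 -0.1052  0.022 ]
clipT [0.4471 0.2517 0.02  ]
clipS [0.4451 0.2395 0.02  ]
studT [0.5179 0.0615 0.182 ]
studS [0.5183 0.0613 0.182 ]
gripT [ 0.5391 -0.0508  0.084 ]
gripS [ 0.542 -0.056  0.084]
markS [0.4964 0.0551 0.022 ]
timerT [0.4168 0.1035 0.058 ]
bowlT [0.6031 0.0231 0.028 ]
bowlS [0.6049 0.0211 0.028 ]
0.4455120651441975 0.19873330608859588 [0.50380143 0.11680178 0.022     ]
clipT along 0.14341369341077925 across -0.02899813513246271
clipS along 0.13187760709532892 across -0.03332055055719342
studT along -0.056977582527253184 across 0.0028768182585872473
studS along -0.05726719709596896 across 0.0032737041100881765
gripT along -0.17126705548126744 across 0.0015487702337599607
gripS along -0.17697473102899267 across 0.003308692027855696
markS along -0.05904514794255983 across -0.019400416165711715
```

```bash
python3 - <<'E'
from h import *
t=np.load("top0.npz");s=np.load("side0.npz")
def dp(f,u,v):
    F=192/np.tan(np.radians(float(f["fovy"]))/2);z=np.median(f["depth"][int(v)-1:int(v)+2,int(u)-1:int(u)+2])
    return (f["cam_to_world"]@[(u-f["cx"])/F*z,(v-f["cy"])/F*z,z,1])[:3].round(4)
for p in[(260,180),(210,220),(330,210),(200,170),(300,230),(150,160),(350,150)]:print('top table',dp(t,*p))
for p in[(240,280),(215,165),(300,300),(200,150),(270,170),(400,300)]:print('side table',dp(s,*p))
for n,a,b in[('L',48,283),('R',745,162),('clip',189,309),('head',505,160),('grip',690,152),('timer',428,355),('railmid',250,250)]:print('T',n,dp(t,190+a/5-.4,150+b/5-.4))
for n,a,b in[('L',117,85),('R',627,517),('clip',155,178),('head',440,105),('grip',573,368),('timer',205,320),('railmid',235,200)]:print('S',n,dp(s,195+a/4.5-.4,165+b/4.5-.4))
E
```

```text
top table [5.546e-01 1.514e-01 3.000e-04]
top table [0.421  0.3075 0.0014]
top table [ 4.611e-01 -7.370e-02 -4.000e-04]
top table [ 5.843e-01  3.478e-01 -1.000e-04]
top table [0.3954 0.0221 0.    ]
top table [ 6.15e-01  5.14e-01 -6.00e-04]
top table [ 0.6623 -0.1433 -0.0009]
side table [0.3682 0.0038 0.0013]
side table [0.4762 0.4151 0.0302]
side table [ 4.617e-01 -1.048e-01  4.000e-04]
side table [0.4407 0.434  0.0836]
side table [ 0.6318  0.3538 -0.0008]
side table [ 0.6553 -0.2026 -0.0008]
T L [0.4614 0.3405 0.0223]
T R [ 0.5487 -0.0986  0.0192]
T clip [0.4476 0.252  0.0164]
T head [0.5115 0.0682 0.1729]
T grip [ 0.5394 -0.051   0.0827]
T timer [0.417  0.1035 0.0565]
T railmid [0.4866 0.2149 0.0129]
S L [0.4605 0.3357 0.0195]
S R [ 0.5481 -0.1046  0.021 ]
S clip [0.4476 0.2461 0.0141]
S head [0.5286 0.0567 0.1733]
S grip [ 0.5431 -0.0547  0.0822]
S timer [0.4085 0.0856 0.0524]
S railmid [0.4819 0.2051 0.0143]
```

```bash
python3 -m creep '[[[1,0,0,-0.5,0,0,0.18],[1,0,0,-0.5,0,0,0.18],[1,0,0,-0.5,0,0,0.18],[1,0,0,-0.5,0,0,0.18],[1,0,0,-0.5,0,0,0.18],[1,0,0,-0.5,0,0,0.18],[1,0,0,0,0,0,0]]]' 60; python3 -m creep '[[[1,-4,1.4,0,0,0,0],[1,-5,1.8,0,0,0,0],[1,-5,1.8,0,0,0,0],[1,-5,1.8,0,0,0,0],[1,-5,1.8,0,0,0,0],[1,-5,1.8,0,0,0,0],[1,-5,1.8,0,0,0,0],[1,-5,1.8,0,0,0,0],[1,-5,1.8,0,0,0,0],[1,-5,1.8,0,0,0,0],[1,-4,1,0,0,0,0],[1,0,0,0,0,0,0]]]'
cat > st.py <<'E'
import numpy as np,sys
from workcell import bot
s=bot.observe();p=np.array(s["position"]);print(s["clock"],p.round(4),np.round(s["tool_rot"],3),np.round(s["force"],1),s["grip_width"],s["finger_force"],np.round(s["qpos"],2))
y=s["tool_rot"][2];d=np.array([float(a) for a in sys.argv[1:3]])-p[:2]
print("tx,ty cm",100*d@[np.cos(y),np.sin(y)],100*d@[np.sin(y),-np.cos(y)],"dyaw rz",y-1.769)
E
python3 st.py .541 -.053
```

```text
clock: 0.98
position: [0.1808, 0.5983, 0.4346]
tool_rot: [3.141, 0.0, 1.769]
force: [-1.0, -0.3, -0.0]
grip_width: 0.0851
finger_force: 0.0
clock: 2.48
position: [0.4679, 0.1121, 0.4345]
tool_rot: [-3.141, 0.001, 1.768]
force: [0.5, 0.8, 0.1]
grip_width: 0.0852
finger_force: 0.0
2.475 [0.4679 0.1121 0.4345] [-3.141e+00  1.000e-03  1.768e+00] [0.5 0.8 0.1] 0.08521999132584927 0.0 [-0.72  0.28  0.45  1.95 -0.14  0.95 -0.01]
tx,ty cm -17.62387209218847 3.9297054320853233 dyaw rz -0.0007599674934473111
```

```bash
python3 -m creep '[[[1,-4,0.9,0,0,0,0],[1,-4,1,0,0,0,0],[1,-4,1,0,0,0,0],[1,-4,1,0,0,0,0],[1,-1.6,0,0,0,0,0],[1,0,0,3,0,0,0],[1,0,0,4,0,0,0],[1,0,0,4,0,0,0],[1,0,0,3,0,0,0],[1,0,0,0,0,0,0]]]'; python3 st.py .541 -.053; python3 - <<'E'
from workcell import vision
import cv2
o=[]
for n,(u,v,w,h,k) in dict(side=(215,170,150,130,3),top=(250,110,120,120,3)).items():
    i=vision.grab_frame(n)["image"][v:v+130,u:u+120];o.append(cv2.resize(i,None,fx=3.3,fy=3.3,interpolation=2))
cv2.imwrite("pics/c1.png",cv2.hconcat(o))
E
```

```text
clock: 3.72
position: [0.5391, -0.0492, 0.2932]
tool_rot: [-3.138, -0.001, 1.771]
force: [0.3, 0.2, 0.7]
grip_width: 0.0856
finger_force: 0.0
3.725 [ 0.5391 -0.0492  0.2932] [-3.138e+00 -1.000e-03  1.771e+00] [0.3 0.2 0.7] 0.08563593869246183 0.0 [-0.3   0.58  0.4   1.93 -0.34  0.7   0.5 ]
tx,ty cm -0.41185777166709686 0.10997665038091022 dyaw rz 0.0017512997833291077
```

View pics/c1.png

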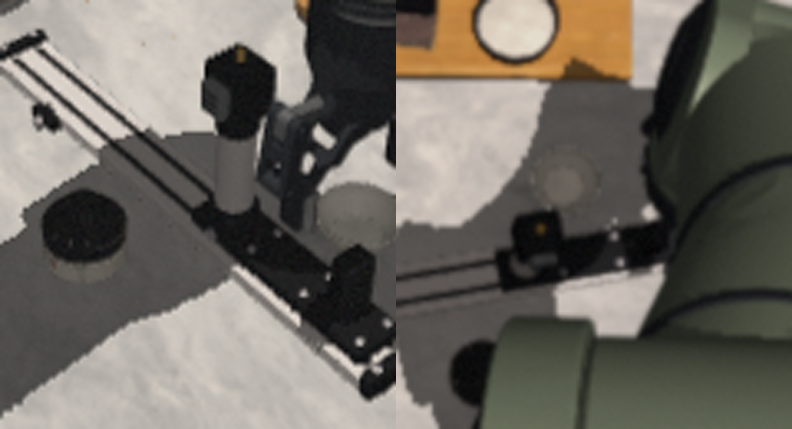

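```bash
python3 - <<'E'
from h import *
s=np.load("side0.npz")
for a,z in((-.043,.133),(-.057,.133),(0.,.133)):
    u,v=pix(s,(.5391+a*.98,-.0492+a*.197,z));print(a,(u-215)*3.3,(v-170)*3.3)
u,v=pix(s,(.541,-.053,.084));print((u-215)*3.3,(v-170)*3.3)
E
```

```text
-0.043 301.1938248529348 223.23528406032568
-0.057 284.8243730857234 233.1463172789435
0.0 349.93880408015076 193.72219374843954
349.0991512621179 249.5888887392437
```

Left crop: the near finger's tip is at (295,225), which matches the prediction of (301,223). The grip top is at (353,252), right under the gripper. I'll descend and pinch.

```bash
python3 -m creep '[[[1,-0.3,0.1,0,0,0,0],[1,0,0,2,0,0,0],[1,0,0,2,0,0,0],[1,0,0,2,0,0,0],[1,0,0,1,0,0,0],[1,0,0,0,0,0,0],[-1,0,0,0,0,0,0],[-1,0,0,0,0,0,0],[-1,0,0,0,0,0,0],[-1,0,0,0,0,0,0],[-1,0,0,0,0,0,0],[-1,0,0,0,0,0,0]]]' 60; python3 st.py .541 -.053
```

```text
clock: 5.32
position: [0.5411, -0.053, 0.2252]
tool_rot: [-3.141, -0.0, 1.768]
force: [-5.9, -0.6, 11.2]
grip_width: 0.0249
finger_force: 58.2
5.325 [ 0.5411 -0.053   0.2252] [-3.141 -0.     1.768] [-5.9 -0.6 11.2] 0.024936112852443945 58.23477029800415 [-0.25  0.69  0.33  1.95 -0.4   0.56  0.55]
tx,ty cm 0.003996243992855262 -0.013904854913385892 dyaw rz -0.0014831395675634074
```

```bash
python3 -m creep '[[[-1,1,0,0,0,0,0],[-1,2,0,0,0,0,0],[-1,2,0,0,0,0,0],[-1,2,0,0,0,0,0],[-1,2,0,0,0,0,0],[-1,2,0,0,0,0,0],[-1,2,0,0,0,0,0],[-1,2,0,0,0,0,0],[-1,2,0,0,0,0,0],[-1,1,0,0,0,0,0],[-1,0,0,0,0,0,0],[-1,0,0,0,0,0,0]]]'; python3 st.py .541 -.053; python3 - <<'E'
from workcell import vision
import cv2,numpy as np
o=[]
for n,(u,v) in dict(side=(205,160),top=(200,160)).items():
    f=vision.grab_frame(n);np.savez(n+"1.npz",**f)
    i=f["image"][v:v+80,u:u+80];o.append(cv2.resize(i,None,fx=5,fy=5,interpolation=2))
cv2.imwrite("pics/c2.png",cv2.hconcat(o))
E
```

```text
clock: 6.82
position: [0.5058, 0.1241, 0.2251]
tool_rot: [-3.141, -0.001, 1.768]
force: [-6.9, 2.1, 13.2]
grip_width: 0.0251
finger_force: 59.8
6.825 [0.5058 0.1241 0.2251] [-3.141e+00 -1.000e-03  1.768e+00] [-6.9  2.1 13.2] 0.025077787092025752 59.75394666194916 [-0.61  0.67  0.36  2.02 -0.45  0.53  0.26]
tx,ty cm -18.052292620670855 -0.022944227981515776 dyaw rz -0.0006942018837625685
```

View pics/c2.png

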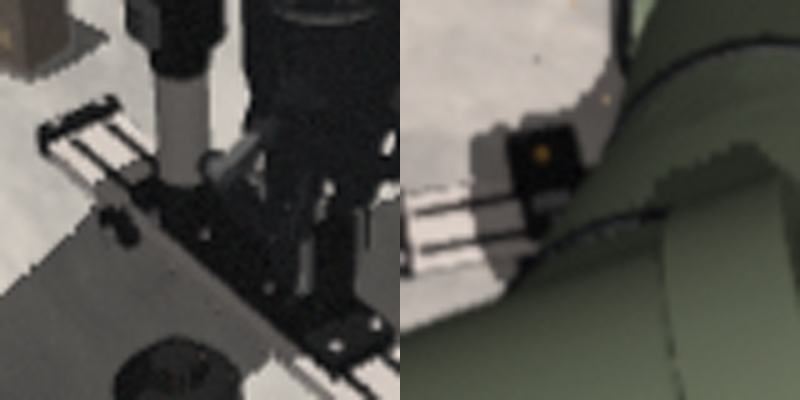

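Side crop: the mast foot is at (180,180) and the clip at (120,225), with the mark a faint light pixel near (153,222). It is close but short. The next picture enlarges these for precision.

```bash
python3 - <<'E'
from h import *
o=[]
for n,u,v in(("side0",219,195),("side0",269,230),("side1",219,192),("top0",217,200)):
    i=np.load(n+".npz")["image"][v:v+20,u:u+25].astype(float)
    i=np.clip(i*(1.0 if n=="top0" else 1.5),0,255).astype(np.uint8);o.append(cv2.resize(i,None,fx=15,fy=15,interpolation=0))
cv2.imwrite("pics/c3.png",cv2.vconcat([cv2.hconcat(o[:2]),cv2.hconcat(o[2:])]))
E
```

```text
(no output)
```

View pics/c3.png

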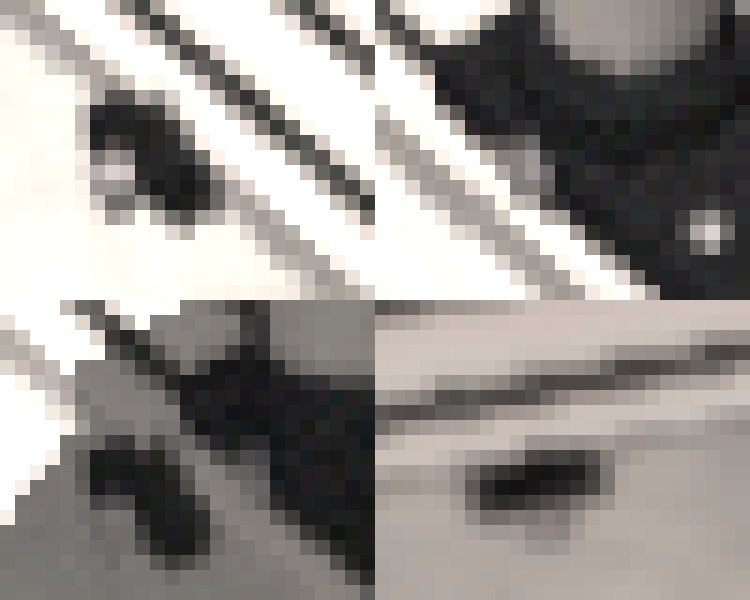

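```bash
python3 - <<'E'
from h import *
t=np.load("top0.npz");s=np.load("side0.npz")
def fr(L,R):
    c=(L+R)/2;e=(L-R)/np.linalg.norm(L-R);return c,e,np.array([e[1],-e[0],0])
T=lambda a,b,z:ray(t,190+a/5-.4,150+b/5-.4,z);S=lambda a,b,z:ray(s,195+a/4.5-.4,165+b/4.5-.4,z)
fT=fr(T(48,283,.022),T(745,162,.022));fS=fr(S(117,85,.022),S(627,517,.022))
def pl(f,F,u,v,ac):
    c,e,n=F;a=ray(f,u,v,0);b=ray(f,u,v,.1);k=(ac-(a-c)@n)/((b-a)@n);p=a+k*(b-a);return ((p-c)@e*1000).round(1),(p[2]*1000).round(1)
for n,u,v,A in(("mark0",278.2,240.5,(-.021,-.024)),("mark1",235.2,203.2,(-.021,-.024)),("clipbody",228.6,205,(-.026,-.030,-.033)),("screw",226,205.7,(-.033,-.037,-.04))):
    print(n,[(a,)+pl(s,fS,u,v,a) for a in A])
for n,u,v in(("clip",227.3,211.5),("screw",228,214.5)):
    for z in(.005,.01,.02):
        p=ray(t,u,v,z);print(n,z,((p-fT[0])@fT[1]*1000).round(1),((p-fT[0])@fT[2]*1000).round(1))
E
```

```text
mark0 [(-0.021, np.float64(-57.5), np.float64(25.8)), (-0.024, np.float64(-60.9), np.float64(30.4))]
mark1 [(-0.021, np.float64(121.7), np.float64(26.0)), (-0.024, np.float64(117.1), np.float64(30.6))]
clipbody [(-0.026, np.float64(147.5), np.float64(5.1)), (-0.03, np.float64(141.2), np.float64(11.4)), (-0.033, np.float64(136.4), np.float64(16.2))]
screw [(-0.033, np.float64(150.0), np.float64(4.6)), (-0.037, np.float64(143.6), np.float64(11.0)), (-0.04, np.float64(138.8), np.float64(15.9))]
clip 0.005 140.3 -29.3
clip 0.01 140.0 -30.0
clip 0.02 139.4 -31.6
screw 0.005 139.6 -39.1
screw 0.01 139.4 -39.9
screw 0.02 138.8 -41.3
```

```bash
python3 -m creep '[[[-1,0.6,0,0,0,0,0],[-1,0.6,0,0,0,0,0],[-1,0.6,0,0,0,0,0],[-1,0,0,0,0,0,0],[-1,0,0,0,0,0,0]]]'; python3 st.py .541 -.053;  python3 - <<'E'
from workcell import vision
from h import *
o=[]
for n,u,v in(("side",213,185),("top",212,180)):
    f=vision.grab_frame(n);np.savez(n+"2.npz",**f)
    i=np.clip(f["image"][v:v+40,u:u+30]*2.0,0,255).astype(np.uint8);o.append(cv2.resize(i,None,fx=13,fy=13,interpolation=0))
cv2.imwrite("pics/c4.png",cv2.hconcat(o))
E
```

```text
clock: 7.55
position: [0.5023, 0.1416, 0.2251]
tool_rot: [-3.141, -0.001, 1.768]
force: [-5.9, 2.5, 12.7]
grip_width: 0.0253
finger_force: 59.9
7.55 [0.5023 0.1416 0.2251] [-3.141e+00 -1.000e-03  1.768e+00] [-5.9  2.5 12.7] 0.025273289773208116 59.85693275928497 [-0.65  0.67  0.36  2.01 -0.45  0.53  0.23]
tx,ty cm -19.845111543447807 -0.01958134306841733 dyaw rz -0.0008756129551745762
```

View pics/c4.png

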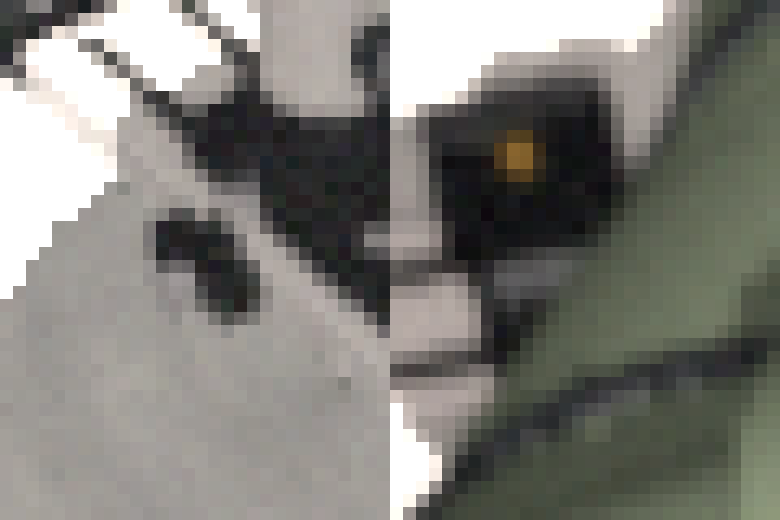

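```bash
python3 - <<'E'
from h import *
t=np.load("top0.npz");L=ray(t,190+48/5-.4,150+283/5-.4,.022);R=ray(t,190+745/5-.4,150+162/5-.4,.022)
c=(L+R)/2;e=(L-R)/np.linalg.norm(L-R);n=np.array([e[1],-e[0],0])
for k in"02":
    f=np.load(f"top{k}.npz");i=f["image"].astype(int);m=(i[...,2]-i[...,0]>35)&(f["depth"]>0)
    m[:, :200]=0;m[:,310:]=0;m[:165]=0;m[205:]=0;v,u=np.nonzero(m);w=(i[...,2]-i[...,0])[v,u]
    u0,v0=(u*w).sum()/w.sum(),(v*w).sum()/w.sum();print(len(u),u0,v0)
    for z in(.178,.186):
        p=ray(f,u0,v0,z);print(z,p.round(4),(p-c)@e,(p-c)@n)
# clip darkness centroid
g=t["image"][205:217,218:238].astype(int).max(2);m=(g<95);m[:4]&=False;v,u=np.nonzero(m);print(u.mean()+218,v.mean()+205,u.min()+218,u.max()+218)
p=ray(t,u.mean()+218,v.mean()+205,.015);print("clip",(p-c)@e,(p-c)@n)
E
```

```text
9 293.3679727427598 178.83475298126064
0.178 [0.5182 0.0612 0.178 ] -0.061575643797437074 0.0015264712431259275
0.186 [0.5163 0.062  0.186 ] -0.06041150602745536 -0.00019481335899313945
4 221.49132947976878 191.4971098265896
0.178 [0.479  0.2558 0.178 ] 0.13690440185257355 0.0008516175298555567
0.186 [0.4775 0.2549 0.186 ] 0.13637167689569543 -0.0008638975546860847
227.39285714285714 211.57142857142858 223 231
clip 0.13947066304967093 -0.031082021986441187
```

The mark is now at (240,185) in the crop and the clip's centre at (211,265). Both views leave about 2 mm, so I'll nudge by that, dwell, release, rise and shift 120 mm over the head.

```bash
python3 -m creep '[[[-1,0.1,0,0,0,0,0],[-1,0.1,0,0,0,0,0],[-1,0,0,0,0,0,0],[-1,0,0,0,0,0,0],[-1,0,0,0,0,0,0],[-1,0,0,0,0,0,0],[1,0,0,0,0,0,0],[1,0,0,0,0,0,0],[1,0,0,0,0,0,0],[1,0,0,0,0,0,0]]]'; python3 st.py .478 .259; python3 -m creep '[[[1,0,0,-1,0,0,0],[1,0,0,-3,0,0,0],[1,0,0,-4,0,0,0],[1,0,0,-4,0,0,0],[1,0,0,-4,0,0,0],[1,0,0,-3,0,0,0],[1,0,0,0,0,0,0],[1,3,0,0,0,0,0],[1,3,0,0,0,0,0],[1,3,0,0,0,0,0],[1,3,0,0,0,0,0],[1,0,0,0,0,0,0]]]';python3 st.py .478 .259; python3 - <<'E'
from workcell import vision
from h import *
o=[]
f=vision.grab_frame("side");np.savez("side3.npz",**f)
for (u,v,w,h,k) in((195,110,100,120,5),(213,190,25,50,12)):
    o.append(cv2.resize(np.clip(f["image"][v:v+h,u:u+w]*1.5,0,255).astype(np.uint8),None,fx=k,fy=k,interpolation=0))
cv2.imwrite("pics/c5.png",cv2.hconcat(o))
print([np.round(pix(f,(.478+a*.98,.259+a*.197,z)),1) for a,z in((0,.174),(0,.132))])
E
```

```text
clock: 8.9
position: [0.5023, 0.1433, 0.2247]
tool_rot: [3.142, 0.0, 1.768]
force: [-0.8, 0.6, -0.1]
grip_width: 0.0853
finger_force: 0.0
8.9 [0.5023 0.1433 0.2247] [3.142 0.    1.768] [-0.8  0.6 -0.1] 0.08528965790420603 0.0 [-0.65  0.68  0.36  2.01 -0.45  0.53  0.23]
tx,ty cm 11.820192102967612 -0.11452901392799292 dyaw rz -0.001199445466689708
clock: 10.4
position: [0.4779, 0.2629, 0.414]
tool_rot: [-3.14, 0.0, 1.771]
force: [-0.4, -0.6, 0.6]
grip_width: 0.0851
finger_force: 0.0
10.4 [0.4779 0.2629 0.414 ] [-3.14   0.     1.771] [-0.4 -0.6  0.6] 0.0851152065301821 0.0 [-1.    0.43  0.54  1.82 -0.26  0.96 -0.16]
tx,ty cm -0.386078560132865 -0.06868945588756516 dyaw rz 0.001904312624595006
[array([234.7, 149.6]), array([235.4, 163.3])]
```

View pics/c5.png

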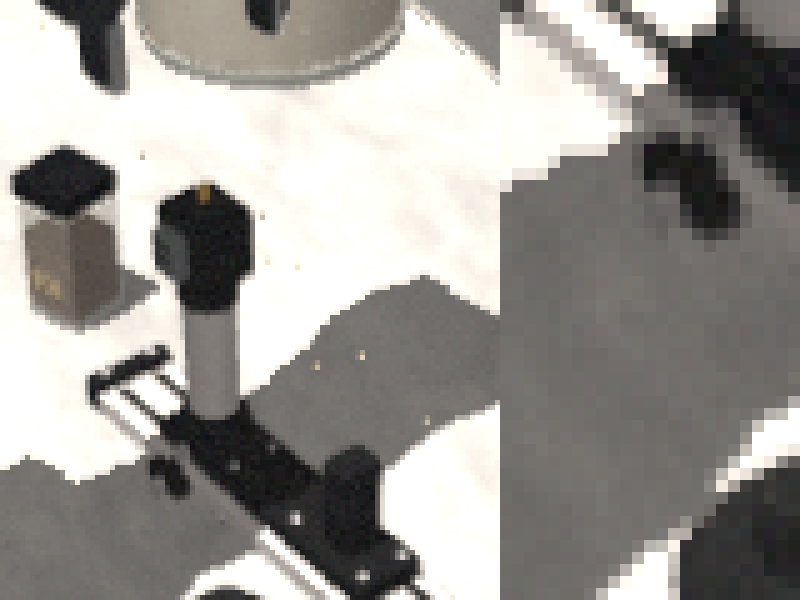

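The spice jar stands at (65,240) and the head's top centre at about (205,207), which is (236,151) in the full image; the prediction was (235,150). The mark sits directly behind the clip. I'll descend on the head and pinch.

```bash
python3 -m creep '[[[1,-0.6,-0.2,0,0,0,0],[1,0,0,2,0,0,0],[1,0,0,3,0,0,0],[1,0,0,3,0,0,0],[1,0,0,2,0,0,0],[1,0,0,0.7,0,0,0],[1,0,0,0,0,0,0]]]'; python3 st.py .478 .257; python3 -m creep '[[[-1,0,0,0,0,0,0],[-1,0,0,0,0,0,0],[-1,0,0,0,0,0,0],[-1,0,0,0,0,0,0],[-1,0,0,0,0,0,0],[-1,0,0,0,0,0,0],[-1,0,0,0,0,0,0]]]' 60;python3 st.py .478 .257
```

```text
clock: 11.32
position: [0.4782, 0.254, 0.3079]
tool_rot: [-3.141, 0.0, 1.767]
force: [0.4, 0.3, -0.2]
grip_width: 0.0855
finger_force: 0.0
11.325 [0.4782 0.254  0.3079] [-3.141  0.     1.767] [ 0.4  0.3 -0.2] 0.08552818347171921 0.0 [-0.92  0.57  0.46  1.93 -0.36  0.73 -0.06]
tx,ty cm 0.29524902067207115 0.03864493184276937 dyaw rz -0.0021817760479840853
clock: 12.2
position: [0.4781, 0.2547, 0.3085]
tool_rot: [3.141, -0.001, 1.768]
force: [0.4, 0.2, 11.6]
grip_width: 0.0379
finger_force: 60.0
12.2 [0.4781 0.2547 0.3085] [ 3.141e+00 -1.000e-03  1.768e+00] [ 0.4  0.2 11.6] 0.03787866417220289 59.9914026260376 [-0.93  0.57  0.46  1.92 -0.36  0.73 -0.06]
tx,ty cm 0.22325611854514513 0.03186546619882182 dyaw rz -0.0011565465572618283
```

Pinched to 38 mm, so the button is in. Pulling up.

```bash
python3 -m creep '[[[-1,0,0,-0.5,0,0,0],[-1,0,0,-1,0,0,0],[-1,0,0,-1,0,0,0],[-1,0,0,-1,0,0,0],[-1,0,0,-1,0,0,0],[-1,0,0,-1,0,0,0],[-1,0,0,-1,0,0,0],[-1,0,0,-1,0,0,0],[-1,0,0,-0.5,0,0,0],[-1,0,0,0,0,0,0]]]'; python3 st.py .478 .257
```

```text
clock: 13.45
position: [0.478, 0.2547, 0.3879]
tool_rot: [3.141, -0.0, 1.768]
force: [4.1, 1.5, -1.9]
grip_width: 0.0377
finger_force: 61.2
13.45 [0.478  0.2547 0.3879] [ 3.141 -0.     1.768] [ 4.1  1.5 -1.9] 0.037736425153632215 61.15519165992737 [-0.98  0.46  0.52  1.86 -0.29  0.9  -0.13]
tx,ty cm 0.22207077126798758 0.04786129670092932 dyaw rz -0.0010999135916758274
```

```bash
python3 -m creep '[[[-1,0,0,-0.1,0,0,0],[-1,0,0,-0.1,0,0,0],[-1,0,0,0,0,0,0],[-1,0,0,0,0,0,0]]]'; python3 - <<'E'
from workcell import vision
from h import *
f=vision.grab_frame("side");o=[]
for (u,v,w,h,k) in((195,90,100,120,5),(213,190,25,50,12)):
    o.append(cv2.resize(np.clip(f["image"][v:v+h,u:u+w]*1.5,0,255).astype(np.uint8),None,fx=k,fy=k,interpolation=0))
cv2.imwrite("pics/c6.png",cv2.hconcat(o))
E
```

```text
clock: 13.95
position: [0.478, 0.2548, 0.3888]
tool_rot: [-3.141, 0.001, 1.768]
force: [8.9, 2.9, -13.9]
grip_width: 0.0374
finger_force: 63.7
```

View pics/c6.png

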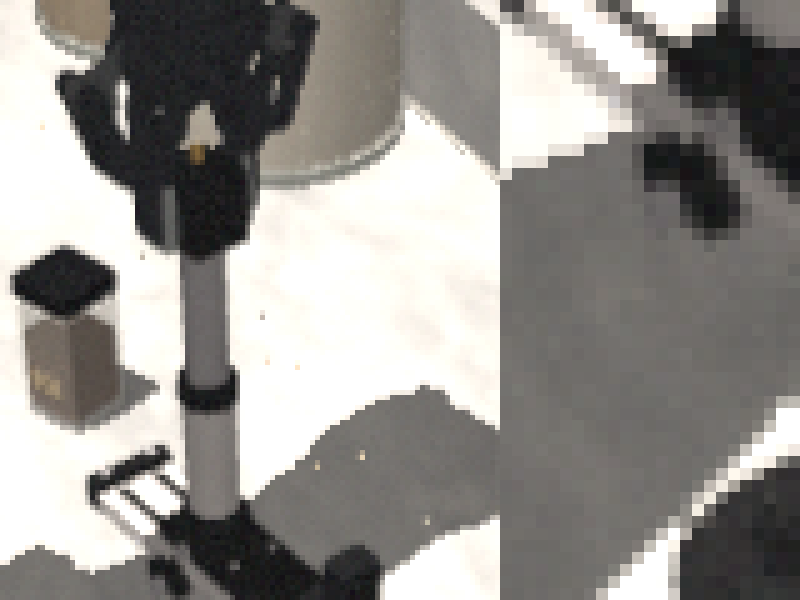

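The mast is extended (collar at (208,388), head at (200,200)) and gripped. The upward pull meets the stop (z force −14 N after 80.3 mm), and the carriage has not moved. Handing in.

```bash
python3 -c "
from workcell import bot
print(bot.job_done())"
```

```text
the job is handed in; nothing more can be done
None
```

I handed the job in with the carriage lined up with the clip to within about 2 mm by my camera measurements, and the gripper holding the mast head at the second stop (80 mm pull, against the stop) with the button squeezed in; the arm never came near the bowl, jar or timer, and no verdict came back.

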